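# Square an ECG memory cartridge in its tray corner, then load the reader

### The job

Slide the flat ECG memory cartridge into the blue corner of its aluminium tray and press it, lightly but firmly, against both stops at once so that it sits flush; then let go of it there. Next pick it up and push it, gold contacts first, into the slot of the card reader until its carriage is fully home. Push gently throughout, and leave the mouse, the dropper bottle and the rubber stamp where they are.

Things in the scene. Friction and masses are not known exactly. Their poses are not given: they have to be found in the camera images.
- cartridge_center (a point): Centre (half-way up) of the loose white memory cartridge, a flat slab 84 mm long (x), 54 mm wide (y), 8 mm thick, 40 to 85 g, lying flat on the tray. +x points to the end with the row of gold contacts. From 18 to 42 mm behind the centre (-x) it is orange: grip it there, across the 54 mm width, as this part stays outside the reader.
- cartridge_front (a point): Middle of the cartridge's gold-contact end face, 42 mm ahead (+x) of its centre, half-way up; axes as the cartridge's.
- tray_corner (a point): Inner corner of the two blue stops, at the height of the tray's floor (8 mm above the desk). The fixed flat aluminium tray extends from here 175 mm to -x, 25 mm to +x, 150 mm to -y and 40 mm to +y. The stops' faces are the planes x = 0 and y = 0 here. A cartridge squared in the corner has its axes along these and its centre at x = -42 mm, y = -27 mm.
- stop_end: Blue end stop, fixed on the tray, 12 mm thick (x), 120 mm long (y), 12 mm tall above the tray's floor; origin under its centre. Its face runs from y = -108 to +12 mm of the tray corner. The cartridge's contact end goes against it. Friction on both stops is about 0.3: a cartridge leaning hard on one stop resists sliding along it to the other.
- stop_side: Blue side stop, fixed on the tray, 50 mm long (x), 12 mm thick (y), 12 mm tall above the tray's floor; origin under its centre. Its face runs only from x = -50 mm to 0 of the tray corner, so the rear 34 mm of a squared cartridge is free on both sides for the fingers.
- reader_mouth (a point): Middle of the lower edge of the slot in the reader's front face, at the height of the slot's floor (14 mm above the desk). +x points into the slot, z up. The slot is 58 mm wide, 11 mm high; over its first 12 mm the mouth flares, at the face 70 mm wide, 4 mm lower and 5 mm higher. A cartridge fully home has its front 49 mm inside this plane and 35 mm of its rear sticking out.
- reader: Grey card reader with a white top, fixed, 124 mm wide (y), 112 mm deep (x), 42 mm tall; the slot is in its side towards the robot, under an orange bar as wide as the slot on the top's edge; a black display lies farther back. Origin on the desk, 55 mm behind (+x of) its front face.
- reader_carriage (a joint): Brass carriage in the slot, pushed inwards by the cartridge's front: 0 = out (face 37 mm inside the mouth), 0.012 m = fully home at a hard stop; starts at 0 to 0.003. It drags with 3.5 N of friction and stays where it is left: the first resistance felt is the carriage, only the second, harder one is the stop.
- mouse: Black computer mouse, 100 x 58 x 32 mm, loose on the desk; origin under its centre. A bystander.
- dropper: White dropper bottle with a red band, 32 mm in diameter, 105 mm tall, standing loose on the desk; origin under its centre. A bystander.
- stamp: Rubber stamp, wooden block 60 x 26 x 12 mm with a black handle, 56 mm tall, loose on the desk; origin under its centre. A bystander.
Not all that is in view belongs to the job. What is shaped like the part that bears cartridge_center but pink is not meant.

How it is judged:
On the way, in this order (a step that is already met when the one before it is completed fails the run):
1. the cartridge is pressed into the tray corner against both stops at once, with at least 1.5 N on each, lying flush (each gap under 2 mm, square within 2 degrees) (x of cartridge_front in the frame of tray_corner between -0.002 and 0.002 m and y of cartridge_center in the frame of tray_corner between -0.029 and -0.025 m and z of cartridge_center in the frame of tray_corner below 0.006 m and angle between the x axis of cartridge_center and the x axis of tray_corner, either way round below 0.035 rad and contact force between cartridge and stop_end above 1.5 N and contact force between cartridge and stop_side above 1.5 N), for 0.2 s.
2. the cartridge lies flush against both stops of the tray corner, contact end against the end stop (each gap under 2 mm, square within 2 degrees), and has been let go (x of cartridge_front in the frame of tray_corner between -0.002 and 0.002 m and y of cartridge_center in the frame of tray_corner between -0.029 and -0.025 m and z of cartridge_center in the frame of tray_corner below 0.006 m and angle between the x axis of cartridge_center and the x axis of tray_corner, either way round below 0.035 rad and contact force between each of the fingers, the arm and cartridge below 0.05 N and linear speed of cartridge below 0.01 m/s), for 0.3 s.
At the end, for the whole second after the job is handed in: The cartridge is in the reader's slot, contacts first, level, at rest and released, its front at least 46.5 mm inside the mouth, and the carriage is within 1.5 mm of its hard stop (x of cartridge_front in the frame of reader_mouth above 0.0465 m and value of joint reader_carriage above 0.0105 m and angle between cartridge_center's own z axis and vertical below 0.1 rad and angle between the x axis of cartridge_center and the x axis of reader_mouth, either way round below 0.1 rad and linear speed of cartridge below 0.01 m/s); the robot touches nothing.
It fails at once if the cartridge is pushed against a tray stop with more than 25 N (contact force between cartridge and stop_end above 25 N or contact force between cartridge and stop_side above 25 N).
It fails at once if the cartridge is forced against the reader or its carriage with more than 40 N (contact force between cartridge and reader above 40 N).
It fails at once if a bystander (mouse, dropper bottle, stamp) is moved more than 15 mm (distance of any of mouse, dropper, stamp from where it was at the start of the episode above 0.015 m).
It also fails if it takes over 64 s, if anything falls off the work surface, if the arm or the gripper's body presses on something with over 40 N, if the wrist force passes 120 N, or if a joint passes its speed limit or range.

### The arm

A 6-joint arm with a two-finger parallel gripper is mounted at the origin on the work surface. World frame = base frame: x ahead of the robot, y to its left, z up, the work surface at z = 0. Lengths are in m, angles in rad, forces in N, time in s.
With the tool pointing down it reaches from about 0.35 to 0.975 m from the base axis. Payload 4.9 kg.
Tool frame: the origin (TCP) lies midway between the tips of the shut fingers; the grasp point (between the pads) lies 19 mm behind it; z points along the fingers, y is the line along which they close (so a half turn about z gives the same grasp; the last joint's range is limited). The gripper opens to 85 mm and grips with 20 to 120 N. Pads are 22 mm wide; open, the fingers measure 114 mm over their backs; the gripper's body (76 mm by 85 mm) begins 54 mm behind the grasp point. The pads swing forward as they close: fully open they stand 13 mm farther back than shut.
Start: joints at [1.173, 0.053, 1.613, -0, 1.476, -0.119], TCP at [0.172, 0.601, 0.231] pointing down, gripper open.
Joint ranges: [-3.01, 3.01], [-1.01, 2.22], [0.06, 2.58], [-1.02, 4.17], [0.09, 2.62], [-3.14, 3.14]. Speed limits (rad/s): [2.57, 2.57, 3.14, 3.14, 3.14, 3.14].

### API

Orientations are given as a unit quaternion [w, x, y, z].
In Python, from plant import * gives the robot as it stands.
- The arm moves only by the tool jog_arm, never from a script. Its argument "targets" is a list of rows, each a list of 3 entries, a list of its own where there are three numbers: the shift along the tool's x, y, z in units of 25 mm (1.0 is 25 mm), then the turn, a rotation vector about the tool's x, y, z in units of 8 degrees (1.0 is 8 degrees), then the opening in per cent of the stroke, from 0 (shut) to 100 (fully open). A call has 1 to 8 rows; each row is the pose to reach, as a shift and turn from the pose commanded when the call began, along the tool's axes at that moment; what a row does not reach only later rows make up. A row lasts 1/8 s, in which the tool goes at most 62.5 mm and 10.7 degrees, less where a joint would pass 70% of its speed; a pose out of reach is approached as far as the arm can. A call with a gripper value outside its range is refused whole. The fingers move at their own pace and stop on an object; the grip force is fixed at half the most. Time passes only in rows, so rows that repeat a pose let the fingers close. It gives the time, the measured TCP pose, the force, the opening and the grip force at its end, in the units of the state.
- state(): the state, without advancing time (a new reading comes with each control period).
- grab_frame(name): name is "scene" or "top" or "wrist"; returns (picture, depth): 420x560x3 uint8, red, green, blue; 420x560 float32, m along the optical axis (not along the pixel's ray), 0 where there is no reading.
- camera_params(name): a dict with "fovy" (degrees; the focal length in pixels is half the picture's height over the tangent of half this angle, whatever the lens; pixels are square), "cx", "cy" (the principal point, pixels), "rvec" (rotation vector, rad) and "tvec" (3), from world to camera coordinates, as OpenCV has them; the wrist camera has in their place "hand_eye" (4x4, takes a point from camera to tool coordinates, whose origin is the TCP and whose axes are the flange's). Camera axes: x right, y down, z forward; pixel columns grow to the right and rows downward; lengths in m; the calibration is good to about 2 mm. The wrist camera is an equidistant fisheye: a pixel r from the principal point sees the ray r / f radians off the axis. A picture is of the moment at which its call begins: read the wrist's pose just before it. camera_params takes no time and is no camera call.
- job_done(): hands the job in; it is judged then, once.
The state is a dict: "time": time; "joint_pos": joint angles; "joint_vel": joint speeds; "joint_efforts": joint torques, N m; "tool_pos": TCP position; "tool_rot": TCP orientation; "contact_force": force on the tool from outside, world axes, zero at the start; "ft_torque": the same for the moment, N m; "gripper_width": opening from 0.0 (shut) to 1.0 (fully open); "grasp_force": force on a finger pad.
Only numpy, scipy, OpenCV 4.12 (cv2) and the standard library are available. Lean on these libraries where they do the work, as an engineer would, in place of code of your own. Each camera call takes 0.05 s, during which the arm holds its last target. There are 200 camera calls.

## Working session

There is one attempt and no reset: what is moved stays moved. The work goes in short steps, Python scripts to look and compute and a tool call to move; the robot and the scene stay as the last step left them, time stands still between calls to the robot, and variables do not carry over. Pictures are saved under pics/ and viewed, at most 10 in all, crops included, and the job is handed in when it is done.

Besides the shell and the picture viewer there is one more tool, called in YAML: its name, and indented under it one key for each argument. jog_arm: Moves the arm, as the interface text tells. Its arguments: {"type":"object","properties":{"targets":{"type":"array"}},"required":["targets"]}

```bash
mkdir -p pics; ls
cat > h.py <<'E'
from plant import *
import numpy as np, cv2
from scipy.spatial.transform import Rotation as R
def save(n,im): cv2.imwrite('pics/'+n+'.png',cv2.cvtColor(im,cv2.COLOR_RGB2BGR))
def world(name,d):
    p=camera_params(name);f=210/np.tan(np.radians(p['fovy'])/2)
    v,u=np.mgrid[:420,:560].astype(float)
    P=np.stack([(u-p['cx'])/f*d,(v-p['cy'])/f*d,d],-1)
    return (P-np.array(p['tvec']).ravel())@R.from_rotvec(np.array(p['rvec']).ravel()).as_matrix()
def proj(name,X):
    p=camera_params(name);f=210/np.tan(np.radians(p['fovy'])/2)
    c=R.from_rotvec(np.array(p['rvec']).ravel()).apply(X)+np.array(p['tvec']).ravel()
    return np.c_[c[:,0]/c[:,2]*f+p['cx'],c[:,1]/c[:,2]*f+p['cy']]
E
python3 - <<'E'
from h import *
for n in ['top','scene']:
    im,d=grab_frame(n); save(n+'0',im); np.savez(n+'0.npz',im=im,d=d); print(n,camera_params(n))
print(state()); print(camera_params('wrist'))
E
```

```text
pics
top {'fovy': 45.0245513081714, 'cx': 282.46690338811817, 'cy': 214.98354591604675, 'rvec': array([ 2.1182895 , -2.14829811,  0.21846259]), 'tvec': array([-0.04355744,  0.6025654 ,  1.10344643])}
scene {'fovy': 56.38706239557661, 'cx': 276.1955921212384, 'cy': 203.55787802649996, 'rvec': array([ 2.44651931,  0.91087449, -0.24267   ]), 'tvec': array([-0.42031579, -0.31474975,  1.23485723])}
{'time': 0.1, 'joint_pos': array([ 1.17305279e+00,  5.32883910e-02,  1.61416470e+00, -8.83790659e-06,
        1.47604128e+00, -1.18995817e-01]), 'joint_vel': array([ 0.00204048, -0.00212721, -0.00244631, -0.00028572,  0.0016905 ,
        0.00175027]), 'joint_efforts': array([-9.84335088e-05, -3.94903028e+01, -3.71363497e+01, -1.49230427e-04,
        3.85073581e-03,  1.21732231e-05]), 'tool_pos': array([0.17174371, 0.60033841, 0.23018272]), 'tool_rot': array([-2.38696460e-04,  1.38922593e-01,  9.90302787e-01, -9.20422793e-04]), 'contact_force': array([-0.13044943, -0.15201809, -0.88456222]), 'ft_torque': array([-0.01245786,  0.01232606,  0.00424682]), 'grasp_force': 0.0, 'gripper_width': 1.0059922519184417}
{'fovy': 65.70646984690485, 'cx': 279.9316686251689, 'cy': 210.0425618610922, 'hand_eye': array([[-4.16131897e-04, -9.48284257e-01, -3.17422109e-01,
         8.00654060e-02],
       [ 9.99999832e-01, -5.22397954e-04,  2.49667326e-04,
         9.10273774e-04],
       [-4.02576255e-04, -3.17421952e-01,  9.48284315e-01,
        -1.42790145e-01],
       [ 0.00000000e+00,  0.00000000e+00,  0.00000000e+00,
         1.00000000e+00]])}
```

View pics/top0.png

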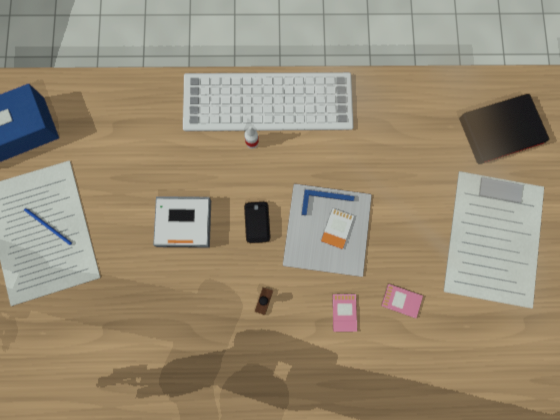

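View pics/scene0.png

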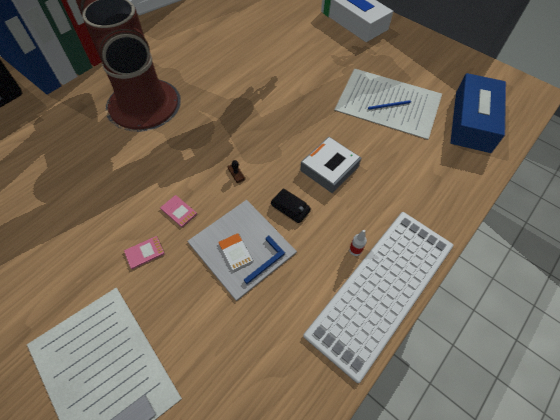

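The top view shows the cartridge (white and orange) at (338,228) on the tray. The blue corner is near (308,198) and the reader is at (182,222), with its orange bar at (180,241). The mouse is at (257,222), the stamp at (264,300) and the dropper at (251,137).

Candidates for the cartridge are (338,228) white/orange, (345,312) pink and (402,300) pink. I choose (338,228).

Run:
```python
from h import *
z=np.load('top0.npz'); im=z['im'];d=z['d']; W=world('top',d)
hsv=cv2.cvtColor(im,cv2.COLOR_RGB2HSV).astype(int)
H,S,V=hsv[...,0],hsv[...,1],hsv[...,2]
def reg(m,box,name):
    x0,y0,x1,y1=box; mm=np.zeros_like(m);mm[y0:y1,x0:x1]=m[y0:y1,x0:x1]
    P=W[mm&(d>0)]
    r=cv2.minAreaRect((P[:,:2]*1000).astype(np.float32)); print(name,len(P),'c',np.round(r[0],1),'size',np.round(r[1],1),'ang',round(r[2],1),'z',np.round(np.percentile(P[:,2],[5,50,95])*1000,1)); return P
reg(((H>100)&(H<125)&(S>150)),(298,180,360,200),'end')
reg(((H>100)&(H<125)&(S>150)),(298,200,312,220),'side')
reg((H<15)&(S>150)&(V>150),(320,205,358,250),'orange')
reg((S<60)&(V>190),(320,205,358,250),'white')
reg((H<15)&(S>150)&(V>150),(150,230,215,250),'bar')
reg((W[...,2]>.035),(150,190,215,255),'reader')
reg((W[...,2]>.005),(280,180,375,280),'tray')
reg((V<60)&(W[...,2]>.01),(240,195,272,250),'mouse')
reg((W[...,2]>.008),(250,280,280,320),'stamp')
reg((W[...,2]>.02),(240,120,262,150),'dropper')
c=im[170:290,270:390]; c2=im[180:265,140:225]
save('c1',np.hstack([cv2.resize(c,(390,390),interpolation=cv2.INTER_CUBIC),cv2.resize(c2,(390,390),interpolation=cv2.INTER_CUBIC)]))
```

```text
end 183 c [ 655.7 -162.3] size [115.   20.4] ang 89.2 z [15.8 19.6 23.1]
side 43 c [ 628.4 -105.5] size [ 7.  31.2] ang 85.4 z [16.8 19.7 23. ]
orange 189 c [ 548.5 -170.5] size [51.3 20.8] ang 69.5 z [11.8 15.9 19.2]
white 411 c [ 586.7 -186.2] size [52.6 56.2] ang 66.6 z [12.2 16.  19.4]
bar 25 c [545.9 183.2] size [51.2  3. ] ang 89.1 z [39.3 43.5 45.5]
reader 2662 c [596.3 182. ] size [125.1 116.7] ang 88.4 z [37.4 41.4 45.3]
tray 5942 c [ 576.8 -157.2] size [222.6 235.6] ang 89.8 z [ 5.5  8.6 18.8]
mouse 906 c [594.6   7.6] size [95.8 55.4] ang 2.9 z [15.8 30.  34.3]
stamp 282 c [411.3  -6. ] size [25.7 59. ] ang 71.0 z [ 8.8 12.7 55.1]
dropper 215 c [811.6  17.7] size [65.6 36.7] ang 2.9 z [22.7 62.5 99.5]
```

View pics/c1.png

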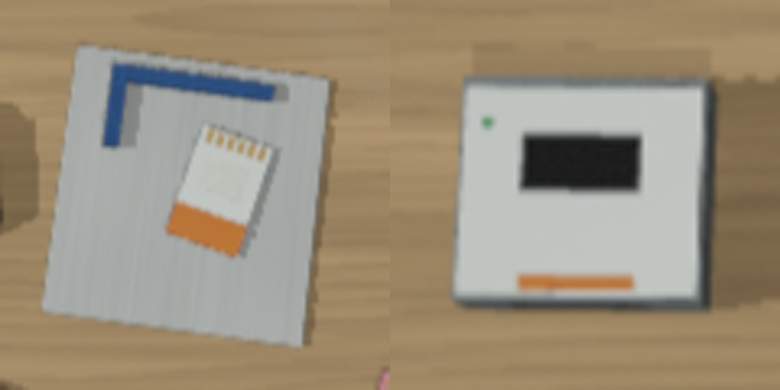

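The crop confirms the choice: white cartridge with orange rear and gold contacts toward the end stop, while the pink cards lie off the tray. Next is a look from above with the wrist camera.

```bash
cat >> h.py <<'E'
def pose():
    s=state(); q=s['tool_rot']; return s['tool_pos'],R.from_quat([q[1],q[2],q[3],q[0]]),s
def go(p,yaw_y):   # target TCP, tool-y yaw deg, pointing down
    t,r,s=pose(); y=np.radians(yaw_y); Y=np.array([np.cos(y),np.sin(y),0]);Z=np.array([0,0,-1.]);X=np.cross(Y,Z)
    T=R.from_matrix(np.c_[X,Y,Z]); sh=r.inv().apply(np.array(p)-t)/.025; tu=np.degrees((r.inv()*T).as_rotvec())/8
    print('t',round(s['time'],2),'shift',np.round(sh,3),'turn',np.round(tu,3),'F',np.round(s['contact_force'],1),'w',round(s['gripper_width'],3))
def wristworld(d=None,uv=None,z=None,pr=None):
    """wrist pixels -> world at plane z"""
    t,r,_=pr or pose(); p=camera_params('wrist'); f=210/np.tan(np.radians(p['fovy'])/2); E=p['hand_eye']
    a=np.asarray(uv,float)-[p['cx'],p['cy']]; rr=np.maximum(np.hypot(*a.T),1e-9); th=rr/f
    ray=np.c_[a*(np.sin(th)/rr)[:,None],np.cos(th)]
    D=r.apply(ray@E[:3,:3].T); O=r.apply(E[:3,3])+t
    return O+D*((z-O[2])/D[:,2])[:,None]
E
python3 -c "
from h import *
go([.55,-.15,.2],69)"
```

```text
t 0.1 shift [-22.805 -24.69    1.249] turn [-0.014 -0.001  0.629] F [-0.1 -0.2 -0.9] w 1.006
```

jog_arm:
  targets:
    - [[-22.8,-24.7,1.2],[0,0,0.63],100]
    - [[-22.8,-24.7,1.2],[0,0,0.63],100]
    - [[-22.8,-24.7,1.2],[0,0,0.63],100]
    - [[-22.8,-24.7,1.2],[0,0,0.63],100]
    - [[-22.8,-24.7,1.2],[0,0,0.63],100]
    - [[-22.8,-24.7,1.2],[0,0,0.63],100]
    - [[-22.8,-24.7,1.2],[0,0,0.63],100]
    - [[-22.8,-24.7,1.2],[0,0,0.63],100]

```text
time: 1.1
tool_pos: [0.3971, 0.1527, 0.2132]
tool_rot: [0.0, 0.182, 0.983, 0.0]
contact_force: [1.7, -0.0, 0.8]
gripper_width: 1.0
grasp_force: 0.0
```

```bash
python3 -c "
from h import *
go([.55,-.15,.2],69)"
```

```text
t 1.1 shift [-10.051  -9.11    0.526] turn [ 0.002  0.002 -0.001] F [ 1.7 -0.   0.8] w 1.0
```

jog_arm:
  targets:
    - [[-10,-9.1,0.5],[0,0,0],100]
    - [[-10,-9.1,0.5],[0,0,0],100]
    - [[-10,-9.1,0.5],[0,0,0],100]
    - [[-10,-9.1,0.5],[0,0,0],100]
    - [[-10,-9.1,0.5],[0,0,0],100]
    - [[-10,-9.1,0.5],[0,0,0],100]
    - [[-10,-9.1,0.5],[0,0,0],100]
    - [[-10,-9.1,0.5],[0,0,0],100]

```text
time: 2.1
tool_pos: [0.5481, -0.1466, 0.2005]
tool_rot: [-0.001, 0.182, 0.983, 0.0]
contact_force: [0.3, 0.7, -0.1]
gripper_width: 0.999
grasp_force: 0.0
```

Run:
```python
from h import *
go([.55,-.15,.2],69)
pr=pose(); im,d=grab_frame('wrist'); save('w1',im); np.savez('w1.npz',im=im,d=d,t=pr[0],q=pr[1].as_quat())
```

```text
t 2.1 shift [-0.121 -0.099  0.019] turn [ 0.003 -0.009  0.001] F [ 0.3  0.7 -0.1] w 0.999
```

View pics/w1.png

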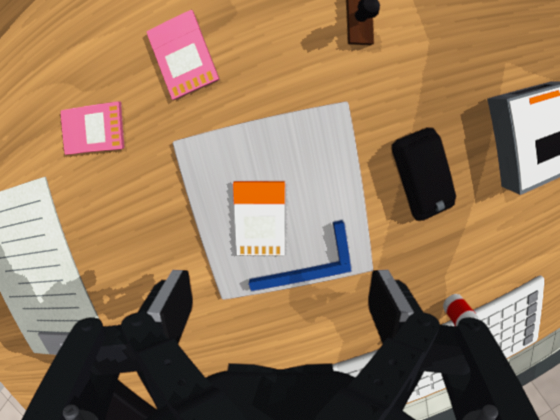

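The wrist view is clear: orange at (259,192), gold end at (260,250), end stop from (250,285) to (348,268), side stop from (340,222) to (346,265). The pink decoys are off the tray.

```bash
cat >> h.py <<'E'
def rect(m,box,z,pr,name=''):
    x0,y0,x1,y1=box; mm=np.zeros(m.shape,np.uint8);mm[y0:y1,x0:x1]=m[y0:y1,x0:x1]
    n,l,st,_=cv2.connectedComponentsWithStats(mm); k=1+np.argmax(st[1:,4]); mm=(l==k)
    v,u=np.nonzero(mm); P=wristworld(uv=np.c_[u,v],z=z,pr=pr)[:,:2]*1000
    (c,s,a)=cv2.minAreaRect(P.astype(np.float32)); print(name,len(P),'c',np.round(c,1),'s',np.round(s,1),'a',round(a,2)); return P
E
python3 - <<'E'
from h import *
z=np.load('w1.npz'); im=z['im']; pr=(z['t'],R.from_quat(z['q']),0)
hsv=cv2.cvtColor(im,cv2.COLOR_RGB2HSV).astype(int);H,S,V=hsv[...,0],hsv[...,1],hsv[...,2]
o=(H<15)&(S>150)&(V>120)
print('tray rgb',im[150,200],im[240,310],'white',im[215,240],'stop',im[278,300],im[274,300],im[270,345],im[245,342],im[245,338])
rect(o,(225,170,295,215),.016,pr,'orange')
w=((S<40)&(V>im[215,240].max()-14))|((H<30)&(S>60))
rect(w,(225,170,295,265),.016,pr,'cart')
b=(H>100)&(H<125)&(S>130)
for t in (0,100,120,140,160):
    P=rect(b&(V>t),(240,215,360,295),.020,pr,'blueL%d'%t)
P=rect(b,(240,262,334,295),.020,pr,'end'); P=rect(b,(325,215,360,262),.020,pr,'side')
e=(im[...,2]>0)
# L polygon
mm=np.zeros(b.shape,np.uint8);mm[215:295,240:360]=b[215:295,240:360]
c=max(cv2.findContours(mm,0,2)[0],key=cv2.contourArea); ap=cv2.approxPolyDP(c,2.2,True)[:,0]
print(np.c_[ap,np.round(wristworld(uv=ap,z=.020,pr=pr)[:,:2]*1000,1)])
# depth check
dd=z['d']; print(dd[215,260],dd[150,200],dd[278,300])
E
```

```text
tray rgb [200 199 198] [197 196 195] white [232 232 231] stop [ 21  59 124] [ 21  59 121] [ 21  67 140] [ 20  65 134] [ 19  57 122]
orange 1183 c [ 549.1 -169.9] s [53.7 24. ] a 68.87
cart 3639 c [ 577.  -180.4] s [55.5 84. ] a 69.24
blueL0 1574 c [ 632.  -159.7] s [118.4  63.8] a 81.34
blueL100 1264 c [ 633.2 -159.9] s [118.4  61.2] a 81.34
blueL120 1158 c [ 633.6 -159.9] s [118.4  60.4] a 81.34
blueL140 278 c [ 663.4 -132.3] s [54.8 12.3] a 84.31Traceback (most recent call last):
  File "<stdin>", line 11, in <module>
  File "h.py", line 29, in rect
    n,l,st,_=cv2.connectedComponentsWithStats(mm); k=1+np.argmax(st[1:,4]); mm=(l==k)
                                                       ~~~~~~~~~^^^^^^^^^^
    return _wrapfunc(a, 'argmax', axis=axis, out=out, **kwds)
    return bound(*args, **kwds)
ValueError: attempt to get argmax of an empty sequence
```

```bash
python3 -c "
from h import *
go([.549,-.1698,.035],69.2)"
```

```text
t 2.15 shift [-0.375 -0.864  6.626] turn [ 0.002 -0.006 -0.02 ] F [ 0.4  0.2 -0.4] w 1.002
```

jog_arm:
  targets:
    - [[-0.37,-0.86,2.5],[0,0,-0.02],80]
    - [[-0.37,-0.86,5],[0,0,-0.02],80]
    - [[-0.37,-0.86,6.6],[0,0,-0.02],80]
    - [[-0.37,-0.86,6.6],[0,0,-0.02],80]
    - [[-0.37,-0.86,6.6],[0,0,-0.02],80]

```text
time: 2.78
tool_pos: [0.5508, -0.1707, 0.0383]
tool_rot: [0.002, 0.18, 0.984, -0.0]
contact_force: [-1.3, -0.6, 0.6]
gripper_width: 0.799
grasp_force: 0.0
```

```bash
python3 -c "
from h import *
go([.549,-.1698,.008],69.2)
im,d=grab_frame('wrist');save('w2',im[150:420])"
```

```text
t 2.77 shift [0.085 0.007 1.21 ] turn [-0.001  0.023  0.001] F [-1.3 -0.6  0.6] w 0.799
```

View pics/w2.png

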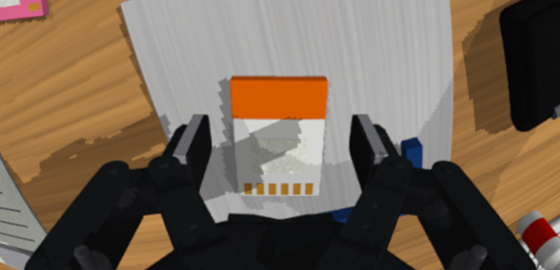

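The crop shows the cartridge centred between the fingers: its edges are at x=231 and 328, and the fingers are at about 207 and 351. I'll descend.

jog_arm:
  targets:
    - [[0.08,0,0.6],[0,0,0],80]
    - [[0.08,0,1.2],[0,0,0],80]
    - [[0.08,0,1.2],[0,0,0],80]
    - [[0.08,0,1.2],[0,0,0],80]

```text
time: 3.32
tool_pos: [0.5475, -0.1701, 0.0057]
tool_rot: [-0.0, 0.181, 0.983, 0.0]
contact_force: [1.0, -0.3, -0.7]
gripper_width: 0.796
grasp_force: 0.0
```

```bash
python3 -c "
from h import *
go([.549,-.1698,.005],69.2)"
```

```text
t 3.33 shift [-0.051  0.033  0.028] turn [ 0.    -0.003 -0.007] F [ 1.  -0.3 -0.7] w 0.796
```

jog_arm:
  targets:
    - [[-0.05,0,0.06],[0,0,0],70]
    - [[-0.05,0,0.06],[0,0,0],55]
    - [[-0.05,0,0.06],[0,0,0],55]
    - [[-0.05,0,0.06],[0,0,0],55]
    - [[-0.05,0,0.06],[0,0,0],55]

```text
time: 3.95
tool_pos: [0.5496, -0.1709, 0.0053]
tool_rot: [0.001, 0.181, 0.983, -0.0]
contact_force: [1.0, 0.7, 4.9]
gripper_width: 0.605
grasp_force: 63.0
```

```bash
python3 -c "
from h import *
go([.5796,-.1345,.0075],81.3)"
```

```text
t 3.95 shift [-0.604  1.789 -0.088] turn [-0.002  0.013 -1.519] F [1.  0.7 4.9] w 0.605
```

jog_arm:
  targets:
    - [[0,0,-0.15],[0,0,0],55]
    - [[-0.2,0.6,-0.15],[0,0,-0.5],55]
    - [[-0.4,1.2,-0.15],[0,0,-1],55]
    - [[-0.6,1.78,-0.15],[0,0,-1.52],55]
    - [[-0.6,1.78,-0.15],[0,0,-1.52],55]
    - [[-0.6,1.78,-0.15],[0,0,-1.52],55]

```text
time: 4.7
tool_pos: [0.5778, -0.1343, 0.0076]
tool_rot: [-0.001, 0.076, 0.997, 0.0]
contact_force: [-0.5, 0.3, -1.3]
gripper_width: 0.609
grasp_force: 62.6
```

Run:
```python
from h import *
go([.5796,-.1345,.0075],81.3)
pr=pose(); im,d=grab_frame('wrist'); save('w3',im[180:420]); np.savez('w3.npz',im=im,d=d,t=pr[0],q=pr[1].as_quat())
im,d=grab_frame('top'); save('t3',cv2.resize(im[175:265,270:390],None,fx=5,fy=5,interpolation=2))
```

```text
t 4.7 shift [-0.073  0.004  0.003] turn [ 0.001 -0.011 -0.006] F [-0.5  0.3 -1.3] w 0.609
```

View pics/w3.png

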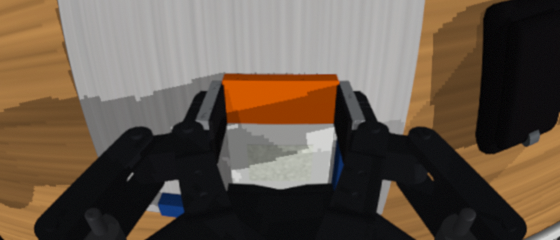

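The cartridge is gripped squarely: orange from (225,255) to (338,300), pads on its sides, side stop just visible at right. I'll close the gaps in small steps.

jog_arm:
  targets:
    - [[-0.08,0.06,0],[0,0,0],55]
    - [[-0.16,0.1,0],[0,0,0],55]
    - [[-0.16,0.1,0],[0,0,0],55]

```text
time: 5.18
tool_pos: [0.5832, -0.1325, 0.0083]
tool_rot: [0.0, 0.076, 0.997, -0.0]
contact_force: [0.0, 0.7, -0.1]
gripper_width: 0.611
grasp_force: 62.6
```

jog_arm:
  targets:
    - [[-0.03,0,0],[0,0,0],55]
    - [[-0.03,0,0],[0,0,0],55]

```text
time: 5.42
tool_pos: [0.5834, -0.1325, 0.008]
tool_rot: [-0.0, 0.076, 0.997, 0.0]
contact_force: [-1.6, -0.5, 1.0]
gripper_width: 0.61
grasp_force: 62.6
```

jog_arm:
  targets:
    - [[0,0.03,0],[0,0,0],55]
    - [[0,0.03,0],[0,0,0],55]

```text
time: 5.68
tool_pos: [0.5835, -0.1318, 0.008]
tool_rot: [-0.0, 0.076, 0.997, -0.0]
contact_force: [-1.9, -1.1, -0.3]
gripper_width: 0.608
grasp_force: 62.6
```

jog_arm:
  targets:
    - [[0,0.03,0],[0,0,0],55]
    - [[0,0.03,0],[0,0,0],55]

```text
time: 5.92
tool_pos: [0.5835, -0.1315, 0.008]
tool_rot: [-0.0, 0.076, 0.997, -0.0]
contact_force: [-3.0, -3.2, -1.2]
gripper_width: 0.609
grasp_force: 62.6
```

jog_arm:
  targets:
    - [[0,0.03,0],[0,0,0],55]
    - [[0,0.03,0],[0,0,0],55]

```text
time: 6.18
tool_pos: [0.5835, -0.1315, 0.008]
tool_rot: [-0.001, 0.076, 0.997, -0.001]
contact_force: [-4.0, -5.6, -0.5]
gripper_width: 0.609
grasp_force: 62.7
```

jog_arm:
  targets:
    - [[-0.02,0.02,0],[0,0,0],55]
    - [[-0.02,0.02,0],[0,0,0],55]

```text
time: 6.42
tool_pos: [0.5836, -0.1314, 0.0081]
tool_rot: [-0.001, 0.076, 0.997, -0.001]
contact_force: [-5.7, -6.0, 1.0]
gripper_width: 0.61
grasp_force: 62.8
```

Both stops carry about 5–7 N, but the tool is about 2.5 mm above its gripping height. I'll lower it until the cartridge touches the tray.

jog_arm:
  targets:
    - [[0,0,0.05],[0,0,0],55]
    - [[0,0,0.1],[0,0,0],55]
    - [[0,0,0.1],[0,0,0],55]

```text
time: 6.8
tool_pos: [0.5836, -0.1315, 0.0061]
tool_rot: [-0.001, 0.076, 0.997, -0.001]
contact_force: [-8.6, -6.7, 3.8]
gripper_width: 0.607
grasp_force: 63.2
```

Run:
```python
from h import *
t,r,s=pose(); print(t,s['contact_force'],s['ft_torque'])
im,d=grab_frame('top'); save('t4',cv2.resize(im[175:265,270:390],None,fx=5,fy=5,interpolation=2))
```

```text
[ 0.58360661 -0.13146797  0.00613425] [-8.55936307 -6.70385676  3.8472728 ] [-0.99558924  1.15791313 -0.06047476]
```

jog_arm:
  targets:
    - [[0,0,0],[0,0,0],55]
    - [[0,0,0],[0,0,0],55]
    - [[0,0,0],[0,0,0],55]
    - [[0.03,-0.03,0],[0,0,0],55]
    - [[0.07,-0.05,-0.02],[0,0,0],55]
    - [[0.07,-0.05,-0.02],[0,0,0],55]

```text
time: 7.6
tool_pos: [0.5834, -0.1315, 0.0067]
tool_rot: [0.001, 0.076, 0.997, -0.0]
contact_force: [-0.6, -4.9, -0.3]
gripper_width: 0.61
grasp_force: 62.8
```

jog_arm:
  targets:
    - [[0,0,0],[0,0,0],78]
    - [[0,0,0],[0,0,0],78]
    - [[0,0,0],[0,0,0],78]
    - [[0,0,0],[0,0,0],78]

```text
time: 8.1
tool_pos: [0.5828, -0.1306, 0.0062]
tool_rot: [0.0, 0.076, 0.997, 0.0]
contact_force: [0.1, -0.1, -0.1]
gripper_width: 0.78
grasp_force: 0.0
```

jog_arm:
  targets:
    - [[0,0,-1],[0,0,0],78]
    - [[0,0,-3],[0,0,0],78]
    - [[0,0,-4],[0,0,0],78]
    - [[0,0,-4],[0,0,0],78]
    - [[0,0,-4],[0,0,0],78]

```text
time: 8.72
tool_pos: [0.5818, -0.1305, 0.1046]
tool_rot: [-0.001, 0.076, 0.997, 0.0]
contact_force: [0.4, 0.5, -0.8]
gripper_width: 0.782
grasp_force: 0.0
```

Run:
```python
from h import *
go([.5836,-.1315,.006],81.3)
pr=pose(); im,d=grab_frame('wrist'); save('w5',im); np.savez('w5.npz',im=im,d=d,t=pr[0],q=pr[1].as_quat())
```

```text
t 8.72 shift [-0.085 -0.031  3.945] turn [ 0.004 -0.016  0.001] F [ 0.4  0.5 -0.8] w 0.782
```

View pics/w5.png

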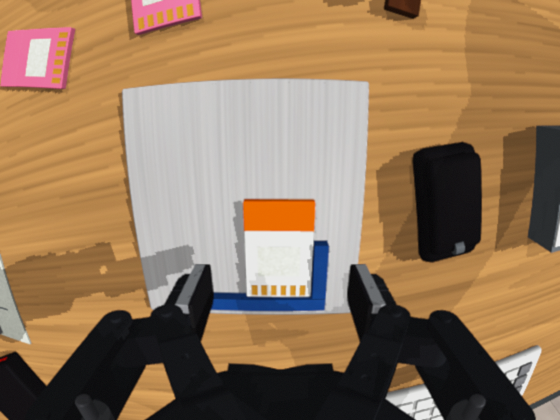

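The cartridge sits against both stops: gold end at (280,296) on the end stop, right edge at x≈313 against the side stop. I'll check with numbers.

Run:
```python
from h import *
z=np.load('w5.npz'); im=z['im']; pr=(z['t'],R.from_quat(z['q']),0)
hsv=cv2.cvtColor(im,cv2.COLOR_RGB2HSV).astype(int);H,S,V=hsv[...,0],hsv[...,1],hsv[...,2]
o=(H<15)&(S>150)&(V>120)
rect(o,(235,190,322,240),.016,pr,'orange')
w=((S<40)&(V>im[262,255].max()-14))|((H<30)&(S>60))
rect(w,(235,190,322,305),.016,pr,'cart')
b=(H>100)&(H<125)&(S>130)
P=rect(b,(312,235,335,293),.020,pr,'side'); P=rect(b,(210,290,312,315),.020,pr,'end')
mm=np.zeros(b.shape,np.uint8);mm[235:315,205:335]=(b)[235:315,205:335]
c=max(cv2.findContours(mm,0,2)[0],key=cv2.contourArea); ap=cv2.approxPolyDP(c,2.,True)[:,0]
print(np.c_[ap,np.round(wristworld(uv=ap,z=.020,pr=pr)[:,:2]*1000,1)])
```

```text
orange 2226 c [ 582.9 -130.8] s [53.8 24.9] a 81.28
cart 6123 c [ 612.3 -135.3] s [55.2 84.4] a 81.35
side 716 c [ 630.6 -105.2] s [11.4 46.6] a 81.43
end 1402 c [ 655.9 -158.2] s [86.9 17.2] a 81.2
[[ 326.   242.   609.   -97.9]
 [ 315.   242.   607.6 -106.4]
 [ 312.   293.   653.6 -113.8]
 [ 309.   298.   658.2 -116.8]
 [ 248.   298.   650.5 -167.2]
 [ 245.   294.   646.2 -168.9]
 [ 214.   293.   642.  -194.8]
 [ 210.   308.   656.9 -202.3]
 [ 323.   309.   671.8 -106.2]]
```

Flush and square: cartridge at 81.35° against 81.4° for the stops. Now I'll regrip.

jog_arm:
  targets:
    - [[0,0,2],[0,0,0],78]
    - [[0,0,3.5],[0,0,0],78]
    - [[0,0,3.95],[0,0,0],78]
    - [[0,0,3.97],[0,0,0],78]
    - [[0,0,3.97],[0,0,0],65]
    - [[0,0,3.97],[0,0,0],55]
    - [[0,0,3.97],[0,0,0],55]
    - [[0,0,3.97],[0,0,0],55]

```text
time: 9.78
tool_pos: [0.5842, -0.1316, 0.0095]
tool_rot: [0.002, 0.076, 0.997, -0.001]
contact_force: [-2.6, 0.7, 6.5]
gripper_width: 0.598
grasp_force: 62.7
```

jog_arm:
  targets:
    - [[0.1,-0.08,-0.1],[0,0,0],55]
    - [[0.15,-0.1,-1],[0,0,0],55]
    - [[0.15,-0.1,-3],[0,0,0],55]
    - [[0.15,-0.1,-4],[0,0,0],55]
    - [[0.15,-0.1,-4],[0,0,0],55]
    - [[0.15,-0.1,-4],[0,0,0],55]

```text
time: 10.52
tool_pos: [0.5777, -0.1325, 0.1055]
tool_rot: [-0.001, 0.076, 0.997, 0.0]
contact_force: [0.2, 0.2, -1.5]
gripper_width: 0.596
grasp_force: 62.6
```

```bash
python3 -c "
from h import *
go([.435,.182,.12],89)"
```

```text
t 10.53 shift [ 7.544 11.571 -0.561] turn [ 0.004 -0.015 -0.962] F [ 0.2  0.2 -1.5] w 0.596
```

jog_arm:
  targets:
    - [[7.5,11.6,-0.56],[0,0,-0.96],55]
    - [[7.5,11.6,-0.56],[0,0,-0.96],55]
    - [[7.5,11.6,-0.56],[0,0,-0.96],55]
    - [[7.5,11.6,-0.56],[0,0,-0.96],55]
    - [[7.5,11.6,-0.56],[0,0,-0.96],55]
    - [[7.5,11.6,-0.56],[0,0,-0.96],55]
    - [[7.5,11.6,-0.56],[0,0,-0.96],55]
    - [[7.5,11.6,-0.56],[0,0,-0.96],55]

```text
time: 11.52
tool_pos: [0.4365, 0.1816, 0.1195]
tool_rot: [-0.001, 0.009, 1.0, -0.0]
contact_force: [0.3, 0.6, -1.1]
gripper_width: 0.597
grasp_force: 62.6
```

Run:
```python
from h import *
go([.435,.182,.12],89)
pr=pose(); im,d=grab_frame('wrist'); np.savez('w6.npz',im=im,d=d,t=pr[0],q=pr[1].as_quat())
it,dt=grab_frame('top'); np.savez('t6.npz',im=it,d=dt)
save('w6',np.vstack([im[:,:],cv2.resize(it[190:290,130:270],(560,400))[:180]]))
```

```text
t 11.53 shift [ 0.061  0.013 -0.018] turn [-0.007 -0.016 -0.002] F [ 0.3  0.6 -1.1] w 0.597
```

View pics/w6.png

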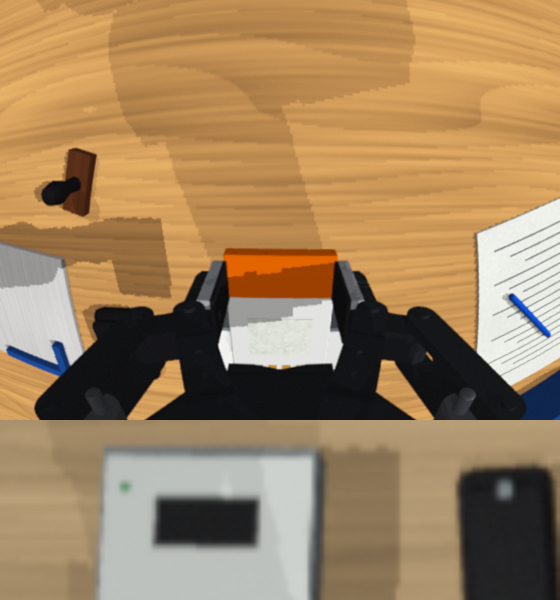

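The cartridge is held in the fingers (orange from (225,251) to (337,297)), but the gripper hides the reader. I'll check the cartridge's tilt in hand, then step aside to view the reader.

Run:
```python
from h import *
p=camera_params('wrist'); f=210/np.tan(np.radians(p['fovy'])/2);E=p['hand_eye']
for n in ('w3','w6'):
    z=np.load(n+'.npz'); im,d=z['im'],z['d']
    hsv=cv2.cvtColor(im,cv2.COLOR_RGB2HSV).astype(int);H,S,V=hsv[...,0],hsv[...,1],hsv[...,2]
    m=np.zeros(H.shape,bool); m[245:365,226:336]=True
    m&=(d>0)&(d<.17)&(((H<15)&(S>150))|((S<60)&(V>110)))
    o=m&(H<15)&(S>150)
    def pts(m):
        v,u=np.nonzero(m); a=np.c_[u-p['cx'],v-p['cy']]; rr=np.hypot(*a.T); th=rr/f; ray=np.c_[a*(np.tan(th)/rr)[:,None],np.ones(len(u))]
        return ((ray*d[m][:,None])@E[:3,:3].T+E[:3,3])*1000
    P=pts(m); P=P[np.abs(P[:,1])<22]
    for _ in range(4):
        A=np.c_[P[:,0],P[:,1],np.ones(len(P))]; c=np.linalg.lstsq(A,P[:,2],rcond=None)[0]; r=P[:,2]-A@c; P=P[np.abs(r)<max(2*r.std(),.5)]
    O=pts(o); print(n,len(P),'slope deg x,y',np.round(np.degrees(c[:2]),2),'z0 in tool',round(c[2],1),'rms',round(r.std(),2),'orange x',np.round(np.percentile(O[:,0],[1,50,99]),1),'y',np.round(np.percentile(O[:,1],[1,99]),1),'z',np.round(np.percentile(O[:,2],[5,50,95]),1))
go([.52,.035,.2],89)
```

```text
w3 8685 slope deg x,y [0.04 0.  ] z0 in tool -11.1 rms 0.56 orange x [-11.9   1.9  11.8] y [-24.7  26.2] z [-12.1 -11.1  -6.9]
w6 7828 slope deg x,y [-0.09 -0.11] z0 in tool -6.9 rms 0.52 orange x [-11.3   3.   12.7] y [-24.8  26.1] z [-7.9 -6.9 -2. ]
t 11.62 shift [-3.421 -5.787 -3.197] turn [-0.005 -0.01  -0.012] F [ 0.3 -0.2 -0.5] w 0.601
```

The cartridge is level in the hand (slopes under 0.2°), with its top 6.9 mm above the TCP and its front about 71 mm ahead. Now the reader view.

jog_arm:
  targets:
    - [[0,0,-2.5],[0,0,0],55]
    - [[-3.4,-5.8,-3.2],[0,0,0],55]
    - [[-3.4,-5.8,-3.2],[0,0,0],55]
    - [[-3.4,-5.8,-3.2],[0,0,0],55]
    - [[-3.4,-5.8,-3.2],[0,0,0],55]
    - [[-3.4,-5.8,-3.2],[0,0,0],55]

```text
time: 12.38
tool_pos: [0.5193, 0.0351, 0.2004]
tool_rot: [-0.001, 0.01, 1.0, 0.0]
contact_force: [-0.0, -0.6, -0.5]
gripper_width: 0.598
grasp_force: 62.9
```

Run:
```python
from h import *
pr=pose(); im,d=grab_frame('wrist'); np.savez('w7.npz',im=im,d=d,t=pr[0],q=pr[1].as_quat()); save('w7',im)
```

```text
(no output)
```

View pics/w7.png

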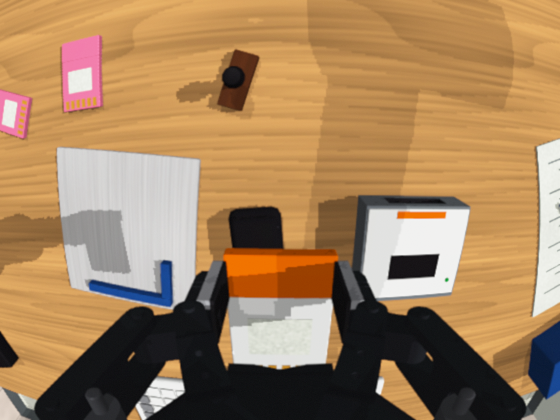

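The reader is fully visible: orange bar at (422,215), slot in the near face at (414,200), white top from (368,205) to (468,300).

Run:
```python
from h import *
z=np.load('w7.npz'); im=z['im']; pr=(z['t'],R.from_quat(z['q']),0)
hsv=cv2.cvtColor(im,cv2.COLOR_RGB2HSV).astype(int);H,S,V=hsv[...,0],hsv[...,1],hsv[...,2]
o=(H<15)&(S>150)&(V>120)
rect(o,(390,205,455,225),.043,pr,'bar')
rect((S<50)&(V>170),(345,195,475,305),.042,pr,'top')
rect(V<45,(380,190,450,205),.026,pr,'slotdark')
rect((V<50),(380,245,450,290),.042,pr,'display')
for zz in (.0,.042): print(wristworld(uv=[[359,197],[470,208],[370,205]],z=zz,pr=pr)[:,:2]*1000)
```

```text
bar 229 c [547.7 183.9] s [56.4  5.7] a 88.74
top 6639 c [595.2 183.5] s [120.6 106.7] a 88.91
slotdark 242 c [537.4 182.4] s [72.7  4.7] a 88.14
display 974 c [609.  182.8] s [57.5 27.2] a 88.98
[[540.39814121 123.97794204]
 [556.0977161  274.00463111]
 [550.03797626 137.52698608]]
[[528.06562903 113.35866527]
 [541.84437668 245.02973941]
 [536.52603993 125.24999736]]
```

```bash
python3 -c "
from h import *
go([.455,.185,.1],88.85)"
```

```text
t 12.43 shift [2.665 5.921 4.019] turn [ 0.002 -0.009  0.014] F [-0.1 -0.6  0.4] w 0.601
```

jog_arm:
  targets:
    - [[2.67,5.92,4],[0,0,0.01],55]
    - [[2.67,5.92,4],[0,0,0.01],55]
    - [[2.67,5.92,4],[0,0,0.01],55]
    - [[2.67,5.92,4],[0,0,0.01],55]
    - [[2.67,5.92,4],[0,0,0.01],55]
    - [[2.67,5.92,4],[0,0,0.01],55]
    - [[2.67,5.92,4],[0,0,0.01],55]

```text
time: 13.3
tool_pos: [0.4566, 0.1843, 0.1022]
tool_rot: [0.001, 0.01, 1.0, 0.0]
contact_force: [-0.8, -0.0, 0.1]
gripper_width: 0.6
grasp_force: 63.0
```

```bash
python3 -c "
from h import *
go([.455,.185,.0166],88.85)"
```

```text
t 13.3 shift [0.073 0.026 3.422] turn [ 0.003  0.015 -0.004] F [-0.8 -0.   0.1] w 0.6
```

jog_arm:
  targets:
    - [[0.07,0.03,1.7],[0,0,0],55]
    - [[0.07,0.03,3],[0,0,0],55]
    - [[0.07,0.03,3.38],[0,0,0],55]
    - [[0.07,0.03,3.38],[0,0,0],55]
    - [[0.07,0.03,3.38],[0,0,0],55]

```text
time: 13.92
tool_pos: [0.4553, 0.1859, 0.0182]
tool_rot: [0.002, 0.01, 1.0, 0.0]
contact_force: [-0.3, 0.2, 0.2]
gripper_width: 0.597
grasp_force: 63.0
```

jog_arm:
  targets:
    - [[0,0,0],[0,0,0],55]
    - [[0,0,0],[0,0,0],55]

```text
time: 14.18
tool_pos: [0.4543, 0.1859, 0.0173]
tool_rot: [0.001, 0.01, 1.0, 0.0]
contact_force: [0.7, -0.4, -0.4]
gripper_width: 0.597
grasp_force: 63.0
```

```bash
python3 -c "
from h import *
for i in range(4): go([.47,.1848,.0166],88.85); print(pose()[0]); grab_frame('top')"
```

```text
t 14.18 shift [-0.629 -0.031  0.03 ] turn [0.003 0.011 0.008] F [ 0.7 -0.4 -0.4] w 0.597
[0.45428808 0.18586624 0.01732272]
t 14.22 shift [-0.635 -0.029  0.022] turn [0.002 0.008 0.007] F [ 0.8 -0.3 -0.5] w 0.604
[0.45413913 0.18582436 0.01711973]
t 14.28 shift [-0.643 -0.027  0.012] turn [0.001 0.005 0.008] F [-0.6 -0.2 -1.3] w 0.6
[0.45394649 0.18579045 0.01689489]
t 14.32 shift [-0.648 -0.025  0.005] turn [0.    0.003 0.007] F [-0.4 -0.9  0.6] w 0.598
[0.45382366 0.18572076 0.01672533]
```

jog_arm:
  targets:
    - [[-0.3,-0.02,-0.02],[0,0,0],55]
    - [[-0.6,-0.02,-0.02],[0,0,0],55]
    - [[-0.8,-0.02,-0.02],[0,0,0],55]
    - [[-1.0,-0.02,-0.02],[0,0,0],55]
    - [[-1.0,-0.02,-0.02],[0,0,0],55]

```text
time: 15.0
tool_pos: [0.4791, 0.1847, 0.017]
tool_rot: [-0.0, 0.01, 1.0, -0.0]
contact_force: [0.4, 0.3, 0.6]
gripper_width: 0.6
grasp_force: 63.0
```

jog_arm:
  targets:
    - [[-0.1,0,0],[0,0,0],55]
    - [[-0.2,0,0],[0,0,0],55]
    - [[-0.3,0,0],[0,0,0],55]
    - [[-0.3,0,0],[0,0,0],55]

```text
time: 15.5
tool_pos: [0.4864, 0.1846, 0.0171]
tool_rot: [0.0, 0.01, 1.0, 0.0]
contact_force: [0.8, -0.2, -0.2]
gripper_width: 0.599
grasp_force: 63.0
```

jog_arm:
  targets:
    - [[-0.1,0,0],[0,0,0],55]
    - [[-0.2,0,0],[0,0,0],55]
    - [[-0.3,0,0],[0,0,0],55]
    - [[-0.3,0,0],[0,0,0],55]

```text
time: 16.0
tool_pos: [0.4939, 0.1844, 0.017]
tool_rot: [0.0, 0.01, 1.0, 0.0]
contact_force: [-0.4, -0.3, -0.6]
gripper_width: 0.598
grasp_force: 63.0
```

It's in the slot with no side force, about 25 mm deep. I'll continue.

jog_arm:
  targets:
    - [[-0.12,0,0],[0,0,0],55]
    - [[-0.24,0,0],[0,0,0],55]
    - [[-0.36,0,0],[0,0,0],55]
    - [[-0.48,0,0],[0,0,0],55]
    - [[-0.48,0,0],[0,0,0],55]

```text
time: 16.62
tool_pos: [0.5055, 0.1842, 0.0167]
tool_rot: [-0.0, 0.01, 1.0, -0.0]
contact_force: [-0.3, 0.0, -0.8]
gripper_width: 0.6
grasp_force: 63.0
```

jog_arm:
  targets:
    - [[-0.08,0,0],[0,0,0],55]
    - [[-0.16,0,0],[0,0,0],55]
    - [[-0.16,0,0],[0,0,0],55]

```text
time: 17.0
tool_pos: [0.5093, 0.1841, 0.0167]
tool_rot: [-0.0, 0.01, 1.0, -0.0]
contact_force: [-3.6, 0.4, -0.4]
gripper_width: 0.596
grasp_force: 63.0
```

jog_arm:
  targets:
    - [[-0.08,0,0],[0,0,0],55]
    - [[-0.16,0,0],[0,0,0],55]
    - [[-0.16,0,0],[0,0,0],55]

```text
time: 17.38
tool_pos: [0.5139, 0.184, 0.017]
tool_rot: [0.0, 0.01, 1.0, -0.0]
contact_force: [-3.0, -0.0, 0.4]
gripper_width: 0.595
grasp_force: 63.0
```

Carriage friction of about 3.5 N is felt and the carriage is moving. I'll take smaller steps to the hard stop.

jog_arm:
  targets:
    - [[-0.06,0,0],[0,0,0],55]
    - [[-0.12,0,0],[0,0,0],55]
    - [[-0.12,0,0],[0,0,0],55]

```text
time: 17.75
tool_pos: [0.5155, 0.1839, 0.0164]
tool_rot: [-0.002, 0.01, 1.0, -0.0]
contact_force: [-6.8, -1.0, 0.1]
gripper_width: 0.602
grasp_force: 63.1
```

jog_arm:
  targets:
    - [[-0.04,0,0],[0,0,0],55]
    - [[-0.06,0,0],[0,0,0],55]
    - [[-0.06,0,0],[0,0,0],55]

```text
time: 18.12
tool_pos: [0.5155, 0.1839, 0.0157]
tool_rot: [-0.003, 0.009, 1.0, -0.0]
contact_force: [-9.7, 0.1, 1.2]
gripper_width: 0.597
grasp_force: 63.2
```

jog_arm:
  targets:
    - [[-0.04,0,0],[0,0,0],55]
    - [[-0.06,0,0],[0,0,0],55]
    - [[-0.06,0,0],[0,0,0],55]

```text
time: 18.5
tool_pos: [0.5156, 0.1838, 0.0151]
tool_rot: [-0.005, 0.009, 1.0, -0.0]
contact_force: [-12.4, -0.2, 2.4]
gripper_width: 0.597
grasp_force: 63.2
```

jog_arm:
  targets:
    - [[-0.04,0,-0.02],[0,0,0],55]
    - [[-0.08,0,-0.03],[0,0,0],55]
    - [[-0.08,0,-0.03],[0,0,0],55]

```text
time: 18.88
tool_pos: [0.5156, 0.1838, 0.0149]
tool_rot: [-0.007, 0.009, 1.0, -0.001]
contact_force: [-17.2, -0.2, 1.9]
gripper_width: 0.594
grasp_force: 63.2
```

Run:
```python
from h import *
pr=pose(); im,d=grab_frame('wrist'); print(pr[0],pr[2]['contact_force'])
np.savez('w8.npz',im=im,d=d,t=pr[0],q=pr[1].as_quat()); save('w8',im[150:420])
```

```text
[0.51563141 0.1837881  0.01492463] [-17.16200486  -0.24694063   1.89883664]
```

View pics/w8.png

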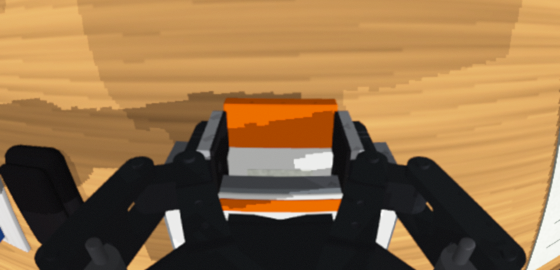

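The view shows the orange rear part outside, then a white strip up to the reader's grey front face at row ~326, with the bar at row ~355. I'll compute the protrusion.

Run:
```python
from h import *
z=np.load('w8.npz'); im,d=z['im'],z['d']; t=z['t']; pr=(t,R.from_quat(z['q']),0)
for r in range(244,372,2): print(r,im[r,270],round(float(d[r,270]),4), end=' | ' if r%6 else '\n')
print()
top=t[2]+.0069
for r,zz in [(250,top),(297,top),(326,.030),(326,.042),(343,.042),(350,.042),(361,.043)]: print(r,zz,np.round(wristworld(uv=[[270,r]],z=zz,pr=pr)[0]*1000,1))
```

```text
244 [127  92  54] 0.1723 | 246 [121  87  51] 0.1727
248 [134  75  31] 0.1584 | 250 [148  61   0] 0.156 | 252 [150  62   0] 0.0
254 [201  86   0] 0.1506 | 256 [235 109   0] 0.1513 | 258 [236 111   0] 0.1501
260 [236 110   0] 0.151 | 262 [236 111   0] 0.1523 | 264 [237 112   0] 0.152
266 [236 111   0] 0.1524 | 268 [236 110   0] 0.1528 | 270 [228 101   0] 0.1525
272 [169  70   0] 0.1544 | 274 [171  73   0] 0.1545 | 276 [170  71   0] 0.154
278 [171  72   0] 0.1544 | 280 [171  72   0] 0.1546 | 282 [171  72   0] 0.1533
284 [170  71   0] 0.1555 | 286 [170  71   0] 0.1548 | 288 [170  70   0] 0.1558
290 [171  71   0] 0.1553 | 292 [171  72   0] 0.1552 | 294 [171  72   0] 0.1564
296 [170  69   0] 0.1568 | 298 [168 143 134] 0.1576 | 300 [172 172 172] 0.1584
302 [171 172 170] 0.1577 | 304 [171 171 169] 0.1582 | 306 [171 171 170] 0.1593
308 [170 170 170] 0.1599 | 310 [172 171 170] 0.1606 | 312 [171 172 170] 0.1603
314 [171 171 170] 0.1612 | 316 [171 171 169] 0.1617 | 318 [169 169 167] 0.1609
320 [158 160 152] 0.1608 | 322 [164 166 157] 0.1611 | 324 [160 163 154] 0.1615
326 [101 103 100] 0.1532 | 328 [59 60 63] 0.1509 | 330 [59 61 65] 0.1503
332 [61 63 66] 0.148 | 334 [59 60 64] 0.1468 | 336 [60 62 65] 0.1455
338 [63 66 69] 0.1435 | 340 [77 80 84] 0.1447 | 342 [79 82 86] 0.1431
344 [127 128 127] 0.1435 | 346 [164 164 163] 0.1418 | 348 [170 167 162] 0.1432
350 [165  87  44] 0.1418 | 352 [195  82   0] 0.1428 | 354 [234 107   0] 0.1436
356 [236 110   0] 0.1433 | 358 [236 111   0] 0.1435 | 360 [236 109   0] 0.1447
362 [236 193 163] 0.1458 | 364 [236 237 236] 0.1463 | 366 [232 234 232] 0.1467
368 [47 47 48] 0.0863 | 370 [17 19 20] 0.0861 | 
250 0.021824633665281458 [500.9 180.   21.8]
297 0.021824633665281458 [526.8 179.2  21.8]
326 0.03 [538.9 179.   30. ]
326 0.042 [529.5 179.6  42. ]
343 0.042 [539.8 179.3  42. ]
350 0.042 [544.3 179.1  42. ]
361 0.043 [550.8 178.9  43. ]
```

The orange rear edge is at x≈503 and the reader face at ≈538.5, so about 35 mm protrudes and the cartridge is home. I'll ease off the force and release.

jog_arm:
  targets:
    - [[0.08,0,0],[0,0,0],55]
    - [[0.16,0,0],[0,0,0],55]
    - [[0.18,0,0],[0,0,0],55]
    - [[0.18,0,0],[0,0,0],55]

```text
time: 19.42
tool_pos: [0.5156, 0.1839, 0.0169]
tool_rot: [-0.002, 0.009, 1.0, -0.0]
contact_force: [-7.3, -0.2, -0.4]
gripper_width: 0.596
grasp_force: 63.0
```

jog_arm:
  targets:
    - [[0,0,0],[0,0,0],80]
    - [[0,0,0],[0,0,0],80]
    - [[0,0,0],[0,0,0],80]
    - [[0,0,0],[0,0,0],80]

```text
time: 19.92
tool_pos: [0.5177, 0.184, 0.0181]
tool_rot: [0.001, 0.01, 1.0, 0.0]
contact_force: [-0.0, 0.1, 1.1]
gripper_width: 0.798
grasp_force: 0.0
```

Run:
```python
from h import *
go([.42,.186,.03],88.85)
pr=pose(); im,d=grab_frame('wrist'); np.savez('w9.npz',im=im,d=d,t=pr[0],q=pr[1].as_quat())
for r in range(240,364,2): print(r,im[r,270],round(float(d[r,270]),4), end=' | ' if r%8 else '\n')
```

```text
t 19.93 shift [ 3.91e+00  3.00e-03 -4.80e-01] turn [0.002 0.008 0.006] F [-0.   0.1  1.1] w 0.798
240 [130  52   0] 0.1587
242 [164  67   0] 0.156 | 244 [233 106   0] 0.1556 | 246 [237 111   0] 0.1549 | 248 [237 111   0] 0.1567
250 [237 111   0] 0.1572 | 252 [237 110   0] 0.157 | 254 [236 111   0] 0.1563 | 256 [237 112   0] 0.1575
258 [237 112   0] 0.1575 | 260 [237 112   0] 0.1571 | 262 [237 111   0] 0.1568 | 264 [237 111   0] 0.1584
266 [237 111   0] 0.1598 | 268 [237 110   0] 0.1586 | 270 [186  79   0] 0.1592 | 272 [171  72   0] 0.1592
274 [171  71   0] 0.1594 | 276 [170  71   0] 0.1582 | 278 [171  71   0] 0.1601 | 280 [172  71   0] 0.1594
282 [171  70   0] 0.1607 | 284 [171  71   0] 0.1624 | 286 [170  81  22] 0.1608 | 288 [169 165 159] 0.1622
290 [171 173 170] 0.1623 | 292 [170 172 169] 0.1621 | 294 [170 172 168] 0.1612 | 296 [169 172 168] 0.1634
298 [169 171 168] 0.164 | 300 [171 172 169] 0.1623 | 302 [169 171 168] 0.1636 | 304 [169 171 168] 0.1633
306 [170 171 168] 0.1639 | 308 [167 169 165] 0.1646 | 310 [158 161 152] 0.1647 | 312 [165 169 158] 0.1637
314 [162 165 155] 0.1654 | 316 [163 165 156] 0.1657 | 318 [143 146 139] 0.1657 | 320 [63 66 68] 0.1547
322 [59 62 64] 0.153 | 324 [59 62 65] 0.1522 | 326 [59 62 64] 0.1495 | 328 [61 64 65] 0.1485
330 [60 63 65] 0.146 | 332 [74 78 81] 0.1474 | 334 [75 80 83] 0.1473 | 336 [109 111 111] 0.1478
338 [156 157 155] 0.1455 | 340 [168 169 167] 0.1463 | 342 [150  99  72] 0.1459 | 344 [166  67   0] 0.1457
346 [231 103   0] 0.1468 | 348 [234 108   0] 0.1473 | 350 [234 108   0] 0.1459 | 352 [234 107   0] 0.147
354 [234 153 108] 0.1477 | 356 [235 237 237] 0.1487 | 358 [235 236 235] 0.1504 | 360 [235 235 234] 0.1502
362 [235 235 234] 0.1503 |
```

jog_arm:
  targets:
    - [[0.5,0,0],[0,0,0],80]
    - [[2,0,0],[0,0,0],80]
    - [[3.5,0,0],[0,0,0],80]
    - [[3.5,0,-2],[0,0,0],80]
    - [[3.5,0,-4],[0,0,0],80]
    - [[3.5,0,-4],[0,0,0],80]
    - [[3.5,0,-4],[0,0,0],80]

```text
time: 20.85
tool_pos: [0.4289, 0.1856, 0.1172]
tool_rot: [-0.0, 0.009, 1.0, -0.0]
contact_force: [-2.6, -0.3, -0.6]
gripper_width: 0.798
grasp_force: 0.0
```

Run:
```python
from h import *
pr=pose(); im,d=grab_frame('wrist'); np.savez('w10.npz',im=im,d=d,t=pr[0],q=pr[1].as_quat()); save('w10',im)
print(pr[0])
it,dt=grab_frame('top'); save('t10',cv2.resize(it[180:280,130:270],(784,560),interpolation=2))
```

```text
[0.42891789 0.18558555 0.11724061]
```

View pics/w10.png

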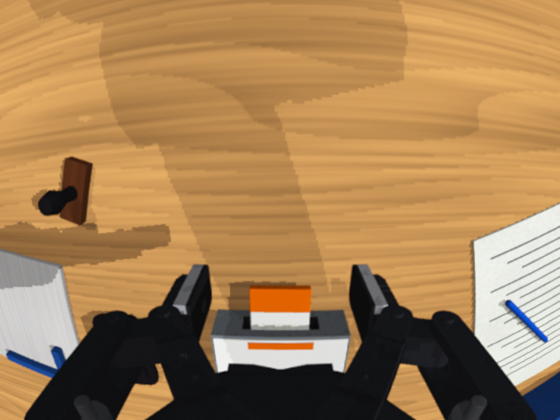

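The cartridge sits straight in the slot: orange rear from (250,287) to (310,312), reader face around row 330. That was my 11th picture and the limit was 10, so I'll view no more. One last numeric check.

Run:
```python
from h import *
z=np.load('w10.npz'); im,d=z['im'],z['d']; pr=(z['t'],R.from_quat(z['q']),0)
p=camera_params('wrist'); f=210/np.tan(np.radians(p['fovy'])/2);E=p['hand_eye']
def pt(u,v,dd):
    a=np.array([u-p['cx'],v-p['cy']]); rr=np.hypot(*a); return np.round(1000*(pr[1].apply(E[:3,:3]@(np.r_[a*np.tan(rr/f)/rr,1]*dd)+E[:3,3])+pr[0]),1)
for r in range(282,352,2): print(r,im[r,284],pt(284,r,float(np.median(d[r,276:292]))))
```

```text
282 [124  89  51] [5.063e+02 1.884e+02 3.000e-01]
284 [109  75  42] [5.084e+02 1.884e+02 4.000e-01]
286 [123  55   1] [502.9 188.3  12.9]
288 [147  60   0] [502.7 188.3  16.4]
290 [223  98   0] [503.4 188.2  18.6]
292 [227  99   0] [505.4 188.2  18.9]
294 [226  98   0] [507.2 188.2  19.3]
296 [226  98   0] [509.6 188.1  18.8]
298 [226  97   0] [511.5 188.1  19.3]
300 [226  99   0] [513.7 188.1  19.1]
302 [226  98   0] [515.6 188.1  19.6]
304 [225  98   0] [517.4 188.   20.1]
306 [225  98   0] [519.7 188.   20.1]
308 [226  99   0] [521.7 188.   20.3]
310 [225  97   0] [523.8 187.9  20.5]
312 [220 169 135] [526.4 187.9  20.2]
314 [225 227 226] [528.4 187.9  20.6]
316 [225 226 225] [530.4 187.8  20.9]
318 [225 226 224] [532.8 187.8  20.9]
320 [226 226 225] [535.2 187.8  20.8]
322 [226 227 225] [537.1 187.8  21.3]
324 [212 213 209] [539.3 187.7  21.6]
326 [154 157 147] [541.3 187.7  22.1]
328 [148 150 142] [543.9 187.7  21.9]
330 [92 95 93] [538.9 187.6  30.9]
332 [59 63 66] [538.5 187.6  34.3]
334 [61 63 67] [538.8 187.6  36.7]
336 [70 73 76] [539.  187.5  39.2]
338 [102 108 113] [540.3 187.5  40.5]
340 [172 174 173] [541.7 187.5  41.6]
342 [216 202 195] [543.3 187.5  42.4]
344 [218  96   0] [545.2 187.4  43. ]
346 [223  96   0] [547.1 187.4  43.6]
348 [223  99   0] [550.  187.4  43.1]
350 [224 204 195] [553.3 187.3  42.3]
```

```bash
python3 -c "
from plant import *
print(job_done())"
```

```text
the job is handed in; nothing more can be done
None
```

The job is handed in, verdict not shown: I pressed the cartridge into the tray corner (about 7 N on each stop), let it go flush, regripped it and pushed it to the reader's hard stop (peak about 17 N), with about 36 mm left sticking out and a rear-down tilt of about 0.08 rad; I viewed 11 pictures, one over the limit of 10.

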